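# Fill the token tube to its line

### The arm

A 6-joint arm with a two-finger parallel gripper is mounted at the origin on a cart in front of the work surface, level with it; the furniture and walls round the work are solid. World frame = base frame: x ahead of the robot, y to its left, z up, the work surface at z = 0. Lengths are in mm, angles in rad, forces in N, time in s.
With the tool pointing down it reaches from about 325 to 875 mm from the base axis. Payload 4.4 kg.
Tool frame: the origin (TCP) lies between the finger pads; the fingertips stand robot.tip_reach ahead of it and the grasp point (between the pads) lies 8 mm behind it (robot.tip_reach is the distance from the TCP to the fingertips, in mm); z points along the fingers, y is the direction in which the jaws open and shut (so a half turn about z gives the same grasp; the last joint's range is limited). The gripper opens to 85 mm and grips with 20 to 120 N. Pads are 22 mm wide; open, the fingers measure 114 mm over their backs; the gripper's body (76 mm by 85 mm) begins 54 mm behind the grasp point. The pads swing forward as they close: fully open they stand 13 mm farther back than shut.
Start: joints at [-1.325, 0.207, 1.542, -0, 1.393, -0.15], TCP at [221.677, -530.553, 242.282] pointing down, gripper open.
Joint ranges: [-2.73, 2.73], [-0.86, 2.22], [0.23, 2.46], [-1.11, 4.25], [0.08, 2.63], [-2.82, 2.82]. Speed limits (rad/s): [2.79, 2.79, 3.14, 3.14, 3.14, 3.14].

### API

Orientations are given as a unit quaternion [w, x, y, z].
In Python, from plant import robot, vision gives the robot as it stands. The module is installed in compiled form; this text tells all that it offers. Calls block until the motion is done:
- robot.movep(position, orientation): joint-space move of the TCP to a pose.
- robot.servo_line(position, frame=None, velocity=150, threshold=None): straight line of the TCP; frame=None keeps the orientation; velocity is the mean speed in mm/s. With threshold (N) it stops when the force on the tool has changed by that much, and returns True; else False.
- robot.movej(angles): joint-space move.
- robot.gripper_to(opening, f_grip=None): finger opening in mm; f_grip is the grip in N (None keeps the last); returns when the fingers have stopped.
- robot.pause(seconds).
- robot.inverse_kinematics(position, orientation): joint angles nearest the present ones, or None.
- vision.grab_frame(name): name is "scene" or "side" or "wrist"; returns a dict with "color" (480x640x3 uint8, blue, green, red), "intrinsics" (3x3 intrinsics, pixels), "view" (4x4, takes a point from world to camera coordinates); the wrist camera has in their place "T_tool_cam" (4x4, takes a point from camera to tool coordinates, whose origin is the TCP and whose axes are the flange's). Camera axes: x right, y down, z forward; pixel columns grow to the right and rows downward; lengths in mm; the calibration is good to about 2 mm. A picture is of the moment at which its call begins: read the wrist's pose just before it. There is no depth.
A pose or a line that the arm cannot do raises robot.PlanningError and nothing moves.
- robot.finish_job(): hands the job in, once; it reports no verdict.
Readings, each from a call of its own:
- robot.current_clock(): time.
- robot.current_q(): joint angles.
- robot.current_dq(): joint speeds.
- robot.current_effort(): joint torques, N m.
- robot.current_ee_pos(): TCP position.
- robot.current_tcp_rot(): TCP orientation.
- robot.current_contact_force(): force on the tool from outside, world axes, zero at the start.
- robot.current_moment(): the same for the moment, N m.
- robot.current_opening(): finger opening in mm.
Only numpy, scipy, OpenCV 4.12 (cv2) and the standard library are available. Lean on these libraries where they do the work, as an engineer would, in place of code of your own. Each camera call takes 0.05 s, during which the arm holds its last target. There are 200 camera calls.

### The job

Fill the upright slotted token tube to its black fill line: stand two of the three brass token stacks flat in the tube, one on top of the other, picking the two that together bring the top of the pile level with the line. Leave the third stack standing where it is on the table.

Things in the scene. Friction and masses are not known exactly. Their poses are not given: they have to be found in the camera images.
- tube_floor (a point): fixed aluminium token tube: 60 mm bore, 4 mm walls, open top 60 mm above its floor, on a dark round foot 100 mm wide. Two curved walls face each other at +x and -x of this frame; open slots 40 mm wide at +y and -y, full height, let gripper fingers down. Black fill line round the walls 50 mm above the floor. Point: centre of the tube's floor, 5 mm above the table; z up; yaw within 0.4 rad of the world's
- thick_mid (a point): a sealed, solid, upright stack of brass tokens (a plain grooved disc), 40 mm in diameter and 35 mm tall, about 114 g, loose on the table; this point is its centre, 17.5 mm above its underside, z along its axis (upward)
- middle_mid (a point): a sealed, solid, upright stack of brass tokens (a plain grooved disc), 40 mm in diameter and 25 mm tall, about 90 g, loose on the table; this point is its centre, 12.5 mm above its underside, z along its axis (upward)
- thin_mid (a point): a sealed, solid, upright stack of brass tokens (a plain grooved disc), 40 mm in diameter and 15 mm tall, about 66 g, loose on the table; this point is its centre, 7.5 mm above its underside, z along its axis (upward)
Things that resemble listed ones, but are neither listed nor needed, are in the scene too. What is shaped like the part that bears thick_mid but red is not meant. What is shaped like the part that bears thin_mid but red is not meant.

How it is judged (in metres and radians):
On the way:
1. the 35 mm or the 15 mm stack stands flat on the tube's floor (((horizontal distance between thick_mid and tube_floor below 0.014 m and z of thick_mid in the frame of tube_floor between 0.0125 and 0.0225 m and angle between thick_mid's own z axis and vertical below 0.17 rad) or (horizontal distance between thin_mid and tube_floor below 0.014 m and z of thin_mid in the frame of tube_floor between 0.0025 and 0.0125 m and angle between thin_mid's own z axis and vertical below 0.17 rad))), for 0.2 s.
At the end, for the whole second after the job is handed in: The 35 mm and the 15 mm stacks stand in the tube, one on the other in either order, so that the top is level with the fill line (heights within 5 mm, centres within 14 mm of the tube's axis, tilt under 10 degrees), and the 25 mm stack stands upright within 40 mm of where it began ((((horizontal distance between thick_mid and tube_floor below 0.014 m and z of thick_mid in the frame of tube_floor between 0.0125 and 0.0225 m and angle between thick_mid's own z axis and vertical below 0.17 rad) and (horizontal distance between thin_mid and tube_floor below 0.014 m and z of thin_mid in the frame of tube_floor between 0.0375 and 0.0475 m and angle between thin_mid's own z axis and vertical below 0.17 rad)) or ((horizontal distance between thin_mid and tube_floor below 0.014 m and z of thin_mid in the frame of tube_floor between 0.0025 and 0.0125 m and angle between thin_mid's own z axis and vertical below 0.17 rad) and (horizontal distance between thick_mid and tube_floor below 0.014 m and z of thick_mid in the frame of tube_floor between 0.0275 and 0.0375 m and angle between thick_mid's own z axis and vertical below 0.17 rad))) and distance of middle_mid from where it was at the start of the episode below 0.04 m and angle between middle_mid's own z axis and vertical below 0.17 rad); the robot touches nothing.
It fails at once if the 25 mm stack is moved more than 60 mm from where it began (distance of middle_mid from where it was at the start of the episode above 0.06 m).
It also fails if it takes over 64 s, if anything falls off the work surface, if the arm or the gripper's body presses on something with over 40 N, if the wrist force passes 120 N, or if a joint passes its speed limit or range.

## Working session

There is one attempt and no reset: what is moved stays moved. The work goes in short steps, each a Python script; the robot and the scene stay as the last script left them, time stands still between calls to the robot, and variables do not carry over. Pictures are saved under pics/ and viewed, about 8 in all and at most 12, crops included, and the job is handed in when it is done.

```bash
mkdir -p pics; python3 - <<'E'
from plant import robot, vision
import cv2, numpy as np, pickle
d={}
for n in("scene","side"):
    f=vision.grab_frame(n); d[n]=f; cv2.imwrite(f"pics/{n}0.png",f["color"])
    V=np.array(f["view"]);print(n,np.round(f["intrinsics"],1).tolist(),"campos",np.round(-V[:3,:3].T@V[:3,3]),"fwd",np.round(V[2,:3],2))
pickle.dump(d,open("f0.pkl","wb"))
print(robot.tip_reach,robot.current_clock(),robot.current_tcp_rot(),robot.current_opening())
E
```

```text
scene [[592.4, 0.0, 310.2], [0.0, 592.4, 249.6], [0.0, 0.0, 1.0]] campos [ 91. 562. 695.] fwd [ 0.45 -0.46 -0.77]
side [[446.8, 0.0, 313.4], [0.0, 446.8, 244.3], [0.0, 0.0, 1.0]] campos [295. 864. 526.] fwd [ 0.19 -0.79 -0.58]
11.0 0.1 [-1.06005679e-03  9.80479120e-01  1.96620365e-01 -5.35149646e-05] 85.60945648008611
```

View pics/scene0.png

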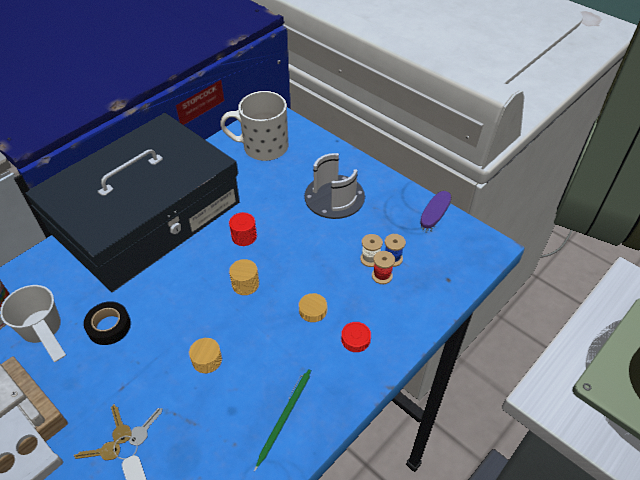

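View pics/side0.png

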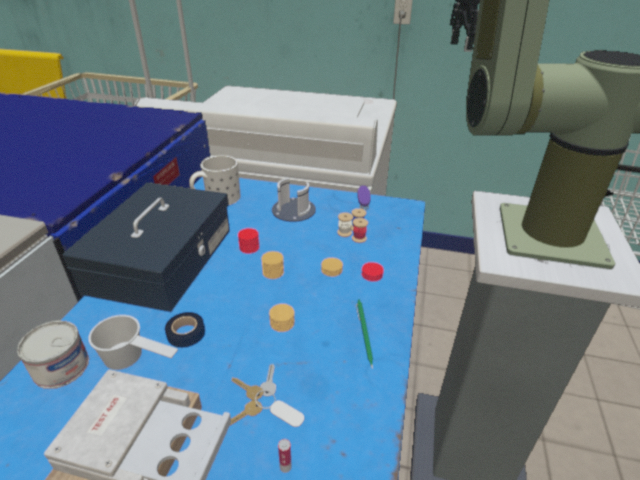

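The brass candidates in the scene view are A at (244,277), B at (205,355) and C at (312,307). The red ones at (243,229) and (356,337) are decoys. A looks thickest and C thinnest. I'll fit cylinder silhouettes in both cameras and check a crop.

```bash
cat > fit.py <<'E'
import cv2, numpy as np
from scipy.optimize import least_squares
def project(f,P):
    c=P@f["view"][:3,:3].T+f["view"][:3,3]; p=c@np.array(f["intrinsics"]).T; return p[:,:2]/p[:,2:]
def unproject(f,uv,z):
    R,t=f["view"][:3,:3],f["view"][:3,3]; o=-R.T@t; d=R.T@np.linalg.solve(f["intrinsics"],[*uv,1]); return (o+d*(z-o[2])/d[2])
def blob(img,seed):
    h=cv2.cvtColor(img,cv2.COLOR_BGR2HSV); m=cv2.inRange(h,(8,70,60),(32,255,255))
    m=cv2.morphologyEx(m,cv2.MORPH_CLOSE,np.ones((5,5)))
    n,l,s,c=cv2.connectedComponentsWithStats(m); ys,xs=np.nonzero(m)
    k=np.argmin((xs-seed[0])**2+(ys-seed[1])**2); i=l[ys[k],xs[k]]
    x,y,w,hh,a=s[i]; return np.array([x-.5,y-.5,x+w-.5,y+hh-.5]),a
A=np.linspace(0,2*np.pi,60)
def hull(f,x,y,h,r=20,z0=0):
    return project(f,np.array([[x+r*np.cos(a),y+r*np.sin(a),z] for z in(z0,z0+h) for a in A]))
def bb(p): return np.r_[p.min(0),p.max(0)]
E
python3 - <<'E'
import pickle; from fit import *
d=pickle.load(open("f0.pkl","rb"))
for f in d.values(): f["view"]=np.array(f["view"])
S={"A":((244,277),(273,265)),"B":((205,355),(282,318)),"C":((312,307),(332,267))}
for k,(s,t) in S.items():
    bs=[blob(d[n]["color"],q)[0] for n,q in zip(("scene","side"),(s,t))]
    x0=unproject(d["scene"],s,12)
    fn=lambda p,ns:np.concatenate([bb(hull(d[n],p[0],p[1],p[2]))-bs[i] for i,n in enumerate(("scene","side")) if n in ns])
    for ns in (("scene",),("side",),("scene","side")):
        r=least_squares(fn,[x0[0],x0[1],25],args=(ns,)); print(k,ns,np.round(r.x,1),np.round(r.fun,1))
im=d["scene"]["color"]
cv2.imwrite("pics/crop1.png",cv2.resize(im[200:390,170:390],None,fx=3,fy=3,interpolation=cv2.INTER_CUBIC))
cv2.imwrite("pics/crop2.png",cv2.resize(im[135:230,285:385],None,fx=6,fy=6,interpolation=cv2.INTER_CUBIC))
E
```

```text
A ('scene',) [521.7 260.6  30.1] [-0.4  0.1  0.5 -0.1]
A ('side',) [523.4 255.8  28.9] [-0.8  0.1  0.8 -0.1]
A ('scene', 'side') [522.  259.8  30.6] [-0.2 -0.6  0.7 -0.6 -0.8  0.7  0.9  1.4]
B ('scene',) [467.2 380.2  21.1] [-0.  0.  0. -0.]
B ('side',) [467.6 376.2  18.2] [-0.6  0.   0.6 -0.1]
B ('scene', 'side') [467.1 379.4  21. ] [ 0.5 -0.3  0.5 -0.3 -1.1  0.2  0.4  1.5]
C ('scene',) [418.3 227.   10.4] [-0.3  0.   0.3 -0. ]
C ('side',) [418.5 223.   10.6] [-0.8  0.   0.8 -0.1]
C ('scene', 'side') [418.1 226.5  11.8] [-0.1 -0.7  0.7 -0.2 -1.   0.7  0.7  1.1]
```

View pics/crop1.png

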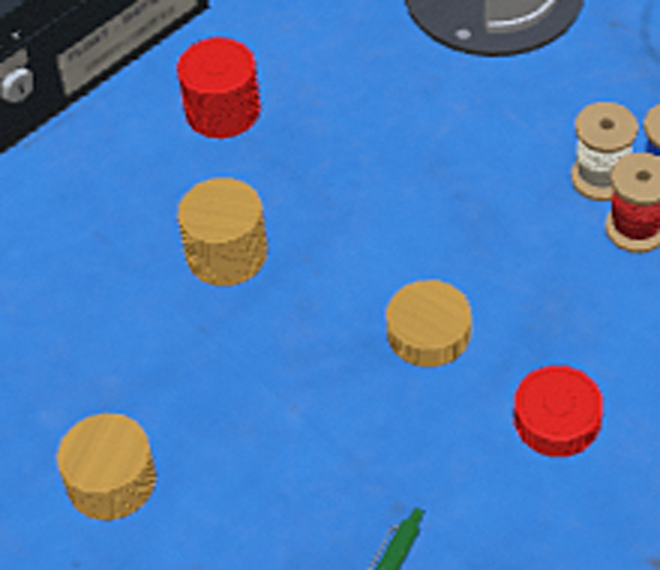

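View pics/crop2.png

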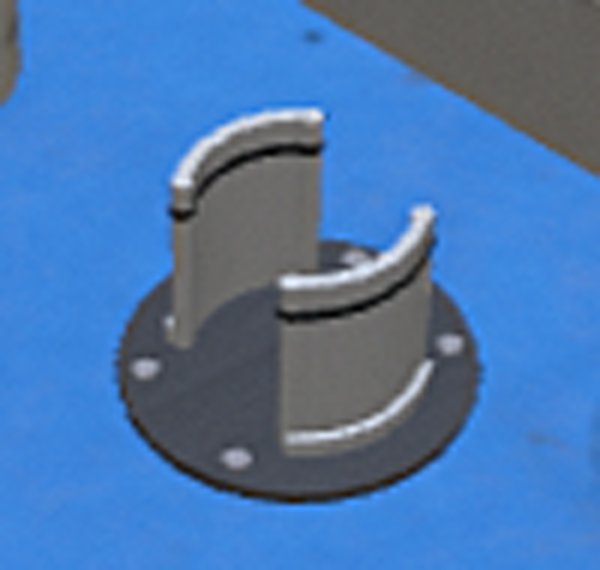

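Fitted heights are A 30, B 21 and C 11, all about 4 mm low, but the order and spacing fit 35, 25 and 15. So A is thick, B is middle and C is thin, all brass and not red. In the tube crop the fill line sits near the top. Wall-end tops are at scene px (315,166), (339,154), (332,182.5) and (357,170); the foot spans u 305 to 365 and reaches v 218.

```bash
python3 - <<'E'
import pickle; from fit import *
d=pickle.load(open("f0.pkl","rb"))
S={"A":((244,277),(273,265),35),"B":((205,355),(282,318),25),"C":((312,307),(332,267),15)}
for k,(s,t,h) in S.items():
    bs=[blob(d[n]["color"],q)[0] for n,q in zip(("scene","side"),(s,t))]; x0=unproject(d["scene"],s,12)
    r=least_squares(lambda p:np.concatenate([bb(hull(d[n],p[0],p[1],h))-bs[i] for i,n in enumerate(("scene","side"))]),x0[:2]); print(k,np.round(r.x,1),np.round(r.fun,1))
f=d["scene"]
P=np.array([unproject(f,p,65) for p in((315,165.8),(338.7,154.2),(331.7,182.5),(357,170.3))])
print("ends BL BR FL FR",np.round(P,1).tolist(),"mean",P.mean(0)); v=P[0]-P[2]+P[1]-P[3]; print("yaw x",np.arctan2(v[1],v[0]),np.linalg.norm(v)/2); w=P[0]-P[1]+P[2]-P[3]; print("yaw y",np.arctan2(-w[0],w[1]),np.linalg.norm(w)/2)
r=least_squares(lambda p:(bb(hull(f,p[0],p[1],5,50))-[305,0,365,218.2])[[0,2,3]],P.mean(0)[:2]);print("foot",r.x,r.fun)
print("mug",unproject(f,(264,155),0),"red",unproject(f,(243,235),15),unproject(f,(356,340),8),"spool",unproject(f,(383,278),0),unproject(f,(370,262),0))
E
```

```text
A [520.8 261.1] [-0.7 -1.5  0.6  0.4 -0.6 -0.7  1.3  1.9]
B [466.2 380.3] [-0.1 -1.1  0.4  0.5 -0.8 -1.2  0.8  1.9]
C [417.5 227.5] [-0.3 -1.3  0.5  0.5 -0.8 -0.3  1.   1.5]
ends BL BR FL FR [[570.3, 59.6, 65.0], [561.2, 14.1, 65.0], [525.9, 69.7, 65.0], [515.3, 22.9, 65.0]] mean [543.16941973  41.54897212  65.        ]
yaw x -0.20578458970689542 46.14067702044753
yaw y -0.21024060553334933 47.17358103787805
foot [545.61640964  38.65873147] [-0.49411191  0.49132808 -0.04285873]
mug [705.00049422  48.13076829   0.        ] red [582.51014448 207.57339223  15.        ] [338.42640237 226.86966015   8.        ] spool [380.8110692  116.55361618   0.        ] [ 4.13925854e+02  1.06469536e+02 -1.13686838e-13]
```

```bash
cat > arm.py <<'E'
from plant import robot, vision
from fit import *
from scipy.spatial.transform import Rotation as Ro
PSI=-0.208
def quat(psi):
    best=None
    for s in(1,-1):
        y=s*np.array([-np.sin(psi),np.cos(psi),0]); z=np.array([0,0,-1.]); R=np.c_[np.cross(y,z),y,z]
        q=Ro.from_matrix(R).as_quat(); q=np.r_[q[3],q[:3]]
        j=robot.inverse_kinematics([500,150,150],q.tolist())
        if j is not None and (best is None or abs(j[5])<best[0]): best=(abs(j[5]),q.tolist(),j)
    return best[1]
def wrist():
    p=np.array(robot.current_ee_pos()); q=robot.current_tcp_rot(); f=vision.grab_frame("wrist")
    T=np.eye(4); T[:3,:3]=Ro.from_quat([q[1],q[2],q[3],q[0]]).as_matrix(); T[:3,3]=p
    f["view"]=np.linalg.inv(T@np.array(f["T_tool_cam"])); return f
def fitdisc(f,xy,h,z0=0):
    b,a=blob(f["color"],project(f,np.array([[*xy,z0+h]]))[0])
    r=least_squares(lambda p:bb(hull(f,p[0],p[1],h,20,z0))-b,xy); return r.x,r.fun
E
python3 - <<'E'
from arm import *
q=quat(PSI); robot.gripper_to(65); 
for n,xy,h in(("thin",(417.5,227.5),15),("thick",(520.8,261.1),35)):
    robot.movep([*xy,190],q); f=wrist(); x,res=fitdisc(f,xy,h); print(n,x,res, robot.current_clock()); cv2.imwrite(f"pics/w_{n}.png",f["color"])
print(q,np.round(robot.current_q(),2),np.round(f["T_tool_cam"],2))
E
```

```text
thin [417.23807087 228.89133541] [-0.65167934 -0.61121629  0.65178702  0.65543912] 3.2583
thick [520.71115877 262.67049706] [-0.9285775  -0.7198765   0.92848167  0.74017563] 3.8167
[0.0, 0.1038126240283027, 0.9945968726536185, 0.0] [ 0.32  0.27  1.58  0.    1.3  -1.05] [[   0.     -0.96   -0.29   74.21]
 [   1.      0.      0.      0.66]
 [  -0.     -0.29    0.96 -132.22]
 [   0.      0.      0.      1.  ]]
```

View pics/w_thick.png

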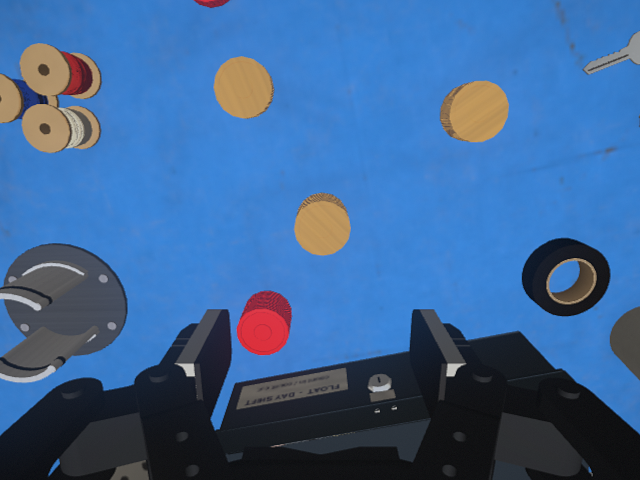

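The wrist view puts A at (322,228) with jaw clearance. It agrees with the scene fit to 1.6 mm. Grasping A, then looking at the tube from the wrist.

```bash
python3 - <<'E'
from arm import *
import pickle
q=quat(PSI); x,y=520.7,262.3
robot.movep([x,y,90],q); print("hit",robot.servo_line([x,y,17],velocity=80,threshold=8))
robot.gripper_to(30,50); print("open",robot.current_opening(),robot.current_ee_pos())
robot.servo_line([x,y,160],velocity=150); print(robot.current_opening(),robot.current_contact_force())
robot.movep([590,54,160],q); f=wrist(); pickle.dump(f,open("ft.pkl","wb")); cv2.imwrite("pics/w_tube.png",f["color"]); print(robot.current_clock(),robot.current_opening())
E
```

```text
hit False
open 38.71593253971457 [521.60969525 262.61593244  18.00315054]
38.75700994295379 [-0.03583289  0.30029318 -1.49957618]
7.75 38.69069114841358
```

View pics/w_tube.png

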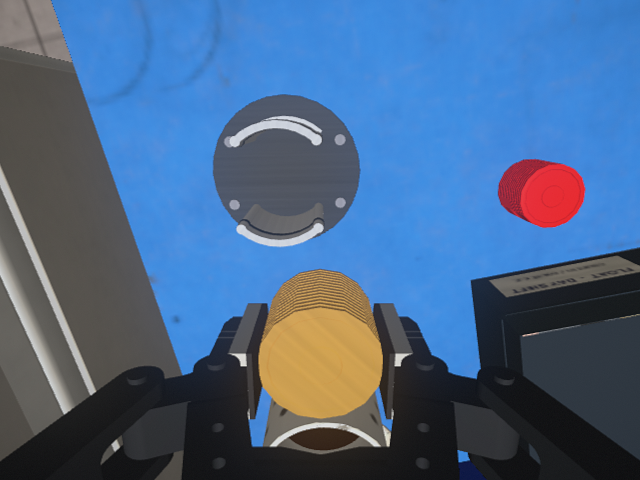

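The stack is held level between the pads. The tube foot spans u 213–360 with its top edge at v 95. Wall-end tops are at about (233,142), (317,140), (242,230) and (319,228), so the slots line up with the jaws.

```bash
python3 - <<'E'
from arm import *
import pickle
f=pickle.load(open("ft.pkl","rb"))
r=least_squares(lambda p:(bb(hull(f,p[0],p[1],5,50))-[213,95,360,0])[[0,1,2]],[545,40]);print("foot",r.x,r.fun)
P=np.array([unproject(f,p,65) for p in((233,142),(317,140),(242,230),(319,228))]);print(np.round(P,1).tolist(),P.mean(0))
v=P[2]-P[0]+P[3]-P[1];w=P[1]-P[0]+P[3]-P[2];print(np.arctan2(v[1],v[0]),np.arctan2(-w[0],w[1]))
E
```

```text
foot [546.40080351  41.62289915] [-0.39793342  0.03604785  0.39838413]
[[518.6, 24.0, 65.0], [526.7, 67.3, 65.0], [565.7, 16.3, 65.0], [573.4, 58.5, 65.0]] [546.12088816  41.49533391  65.        ]
-0.17395243751127104 -0.18261512121114884
```

```bash
python3 - <<'E'
from arm import *
q=quat(-0.19); x,y=546,41.5
robot.movep([x,y,110],q); print("hit",robot.servo_line([x,y,20],velocity=45,threshold=8),robot.current_ee_pos(),robot.current_contact_force())
robot.gripper_to(56); robot.pause(.2); robot.servo_line([x,y,140],velocity=150); print(robot.current_ee_pos(),robot.current_opening())
robot.movep([592,54,170],q); f=wrist(); cv2.imwrite("pics/w_tube2.png",f["color"]); print(robot.current_clock())
x,res=fitdisc(f,[546,41.5],35,5); print(x,res)
E
```

```text
hit True [545.91179173  41.51970974  22.9918711 ] [-0.78040264  0.00589587  4.88225754]
[545.06888037  41.59012794 138.9719241 ] 55.652823929459935
11.7333
[545.43763126  42.36040565] [-0.02459346  0.27164634  0.02780362 -0.26145266]
```

View pics/w_tube2.png

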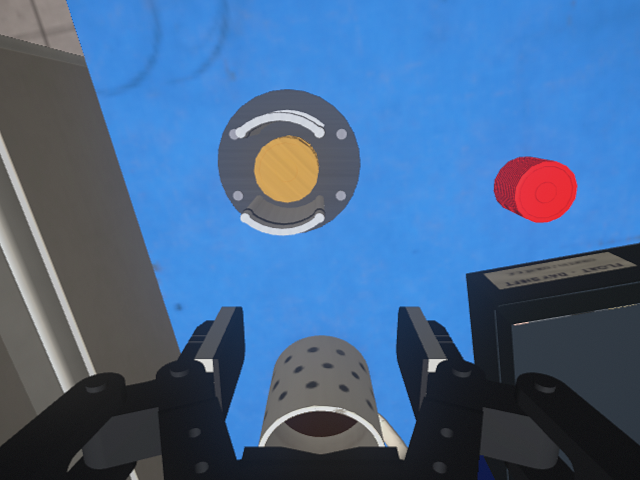

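The thick stack is flat on the tube floor at px (287,170), within 1 mm of the axis. Contact at TCP z 23.0, against 18.0 at the grasp, gives exactly the 5 mm floor. Next is the thin stack.

```bash
python3 - <<'E'
from arm import *
import pickle
q=quat(-0.19); x,y=417.3,228.5
robot.gripper_to(60)
robot.movep([x,y,80],q); print("hit",robot.servo_line([x,y,11],velocity=50,threshold=6),robot.current_ee_pos())
f0=robot.current_contact_force(); robot.gripper_to(30,50); print("open",robot.current_opening(),robot.current_ee_pos(),np.subtract(robot.current_contact_force(),f0))
robot.servo_line([x,y,160],velocity=150); print(robot.current_opening(),robot.current_contact_force())
robot.movep([546,41.5,160],q); print(robot.current_clock(),robot.current_opening())
f=wrist(); cv2.imwrite("pics/w_held.png",f["color"])
E
```

```text
hit False [417.65334957 228.60935499  11.34149629]
open 37.798542245132204 [417.79849035 228.67900644  11.67363061] [-0.96125324 -0.1481854   5.19441867]
37.83467386832818 [-1.27435468 -0.19754111 -0.89265778]
16.8833 37.73483448280808
```

View pics/w_held.png

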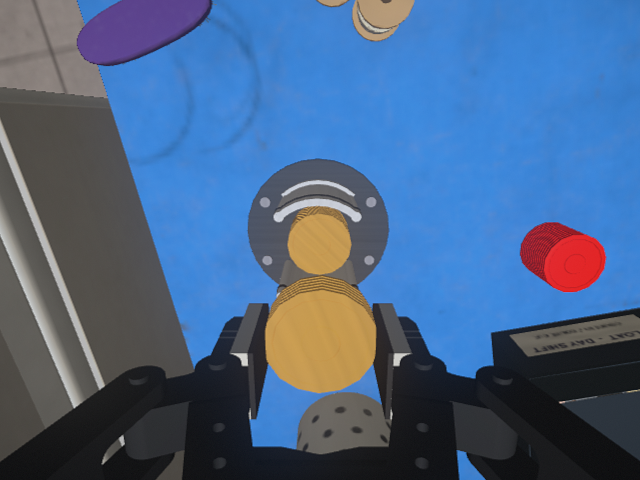

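The thin stack is held level at px (320,333). Placing it: expected contact at TCP z ≈ 51.7.

```bash
python3 - <<'E'
from arm import *
q=quat(-0.19); x,y=545.6,42
robot.movep([x,y,100],q); print("hit",robot.servo_line([x,y,49],velocity=35,threshold=6),robot.current_ee_pos(),robot.current_contact_force())
robot.gripper_to(56); robot.pause(.2); robot.servo_line([x,y,150],velocity=120)
robot.movep([592,54,170],q); f=wrist(); im=f["color"]
print(fitdisc(f,[546,41.5],15,40)); a=cv2.resize(im[70:260,200:380],(540,570))
robot.movep([480,230,250],q); g=wrist(); print("mid",fitdisc(g,(466.2,380.3),25))
s=vision.grab_frame("side")["color"]; b=cv2.resize(s[170:230,265:325],(250,250),interpolation=cv2.INTER_CUBIC)
out=np.zeros((570,800,3),np.uint8); out[:,:540]=a; out[:250,545:795]=b; c=vision.grab_frame("scene")["color"]; out[255:505,545:795]=cv2.resize(c[145:225,295:375],(250,250),interpolation=cv2.INTER_CUBIC)
cv2.imwrite("pics/end.png",out); print(robot.current_clock())
E
```

```text
hit True [545.34359899  42.02870335  51.676843  ] [-0.54902649 -0.69147858  3.80128177]
(array([544.91623132,  42.87931173]), array([ 0.59838879,  0.86618953, -0.63420706, -0.92781251]))
mid (array([465.56362247, 381.82063829]), array([-1.04266594, -0.85606584,  0.97293939,  0.89477852]))
21.45
```

View pics/end.png

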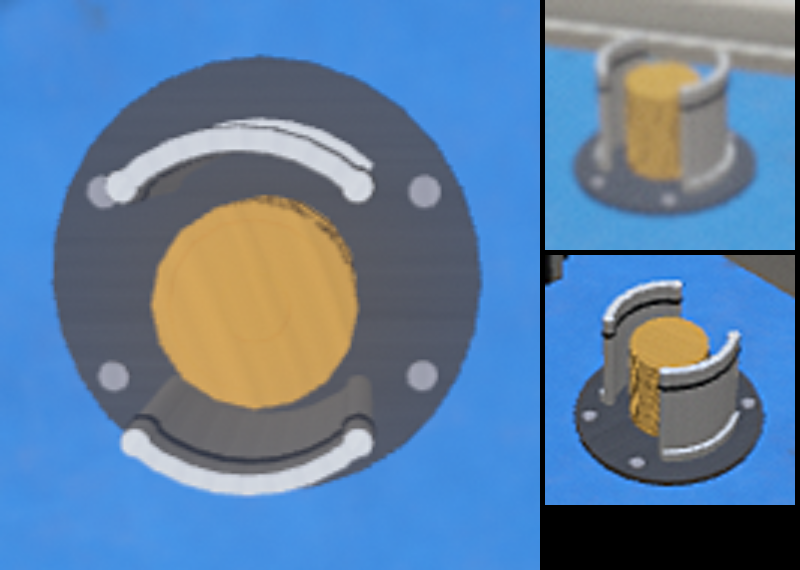

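The pile stands flat and upright, with its top level with the black line in the side and scene crops. The robot is clear of everything, so I'm handing in.

```bash
python3 -c "
from plant import robot
print(robot.current_contact_force()); robot.finish_job()"
```

```text
[ 0.22669189 -0.2661227   0.56545977]
the job is handed in; nothing more can be done
```

The tube is filled to the black line: the 35 mm stack stands on its floor with the 15 mm stack on top. I handed the job in at about 21.5 s on the robot's clock; it reports no verdict.

- **Heights:** the 35 mm stack touched down exactly 5 mm above the table, which is the tube floor. The 15 mm stack touched down exactly 40 mm above the table, which is the top of the first stack.
- **Position:** the last wrist picture puts the upper stack about 2 mm from the tube axis. The final crops show the pile upright and level with the line.
- **25 mm stack:** it was not touched. It measures about 1.6 mm from its first estimate, which is within measuring error.
- **Robot:** the arm stood clear at hand-in, with about 0.7 N of residual force reading.
- **Disagreement:** the first free height fits read about 4 mm low on all three stacks (30, 21 and 11 mm). The order and spacing still identified them, and the touchdown heights fit stacks of 35 and 15 mm.

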